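# Press-test the cream converter in its toggle-clamp nest

## Robot

A 6-joint arm with a two-finger parallel gripper is mounted at the origin on the work surface. World frame = base frame: x ahead of the robot, y to its left, z up, the work surface at z = 0. Lengths are in m, angles in rad, forces in N, time in s.
With the tool pointing down it reaches from about 0.225 to 0.875 m from the base axis. Payload 3.4 kg.
Tool frame: the origin (TCP) lies on the centre line of the jaws, within the pads' length; the fingertips stand 17 mm ahead of it and the grasp point (between the pads) lies 2 mm behind it; z points along the fingers, y is the line along which they close (so a half turn about z gives the same grasp; the last joint's range is limited). The gripper opens to 85 mm and grips with 20 to 120 N. Pads are 22 mm wide; open, the fingers measure 114 mm over their backs; the gripper's body (76 mm by 85 mm) begins 54 mm behind the grasp point. The pads swing forward as they close: fully open they stand 13 mm farther back than shut.
Start: joints at [-1.368, 0.276, 1.505, -0, 1.361, -0.121], TCP at [0.183, -0.545, 0.248] pointing down, gripper open.
Joint ranges: [-2.89, 2.89], [-0.75, 2.08], [0.22, 2.7], [-1.18, 4.32], [0.11, 2.71], [-2.7, 2.7]. Speed limits (rad/s): [2.57, 2.57, 3.14, 3.14, 3.14, 3.14].

## Interface

Orientations are given as a unit quaternion [w, x, y, z].
In Python, from rig import manip gives the robot as it stands.
- The arm moves only by the tool move_arm, never from a script. Its argument "steps" is one flat list of numbers, 7 for each row, row after row: the turn, a rotation vector about the world's x, y, z normalised to -1 to 1, where 1 is 360 degrees, then the shift along the world's x, y, z normalised to -1 to 1, where 1 is 1 m, then the opening, from -1 (shut) to 1 (fully open). A call has exactly 10 rows; each row is the pose to reach, as a shift and turn from the pose commanded when the call began, turning the shorter way round; what a row does not reach only later rows make up. A row lasts 1/10 s, in which the tool goes at most 50 mm and 8.59 degrees, less where a joint would pass 70% of its speed; a pose out of reach is approached as far as the arm can. A call with a number of a shift or a turn outside -1 to 1 is refused whole. A call with a gripper value outside its range is refused whole. The fingers move at their own pace and stop on an object; "squeeze" is the grip in N (left out, the last holds). Time passes only in rows, so rows that repeat a pose let the fingers close, or fill a call up. It gives the time, the measured TCP pose, the force, the opening and the grip force at its end, in the units of the state.
- manip.get_state(): the state, without advancing time (a new reading comes with each control period).
- manip.get_image(name): name is "scene" or "side" or "wrist"; returns a dict with "pixels" (480x640x3 uint8, blue, green, red), "fx", "fy", "cx", "cy" (pixels), "R" (3x3) and "t" (3): a world point X has camera coordinates R X + t. Camera axes: x right, y down, z forward; pixel columns grow to the right and rows downward; lengths in m; the calibration is good to about 2 mm. The wrist camera is an equidistant fisheye: a pixel r from the principal point sees the ray r / f radians off the axis. A picture is of the moment at which its call begins. There is no depth.
- manip.sign_off(): hands the job in; it is judged then, once.
The state is a dict: "clock": time; "qpos": joint angles; "qd": joint speeds; "effort": joint torques, N m; "position": TCP position; "ee_rot": TCP orientation; "contact_force": force on the tool from outside, world axes, zero at the start; "moment": the same for the moment, N m; "width": finger opening in m; "gripper_force": force on a finger pad.
Only numpy, scipy, OpenCV 4.12 (cv2) and the standard library are available. Lean on these libraries where they do the work, as an engineer would, in place of code of your own. Each camera call takes 0.05 s, during which the arm holds its last target. There are 200 camera calls.

## Task

Two test nests with toggle clamps stand on the bench, both clamps open. On the nest that holds the cream converter, swing the clamp by its red handle over centre until it is fully shut on the converter and let go, so that it holds by itself for at least two seconds; then swing it back fully open and let go. Keep the converter in its nest and leave the black converter's clamp open.

Things in the scene. Friction and masses are not known exactly. Their poses are not given: they have to be found in the camera images.
- nest: Fixed aluminium plate 170x110x12 mm with blue blocks, the cream converter's nest. Origin on the bench directly under the clamp's hinge; z up; the converter is centred 70 mm along -x; yaw up to 0.45 rad either way. The hinge axis is parallel to y, 65 mm above the origin, between steel cheeks 82 mm high. The twin nest with the black converter stands 200 mm or more to its left or right.
- clamp (a joint): Angle q of the cream nest's clamp, rad: 0 shut, its rubber pad on the converter; 1.66 open at its stop (start). Arm and handle turn as one piece. Shut, the arm (82 mm) lies level over the converter; open, it stands upright over the hinge. An over-centre spring drives it shut below q = 0.75, open above, and holds it at either end; let go, it gets there within 2 s.
- clamp_grip (a point): Centre of the red sleeve on that clamp's handle: 18 mm wide (nest y), 22 mm thick, 55 mm long along the handle, 105 mm from the hinge. In the nest's frame, in m: x = 0.105 sin(q - 0.524), y = 0, z = 0.065 + 0.105 cos(q - 0.524). So the handle leans 30 deg towards the converter when shut, 65 deg away when open. Moving it takes up to about 6 N.
- cream_unit_mid (a point): Centre of the cream converter, a loose plastic casing 60 mm (nest x) x 80 mm (nest y) x 24 mm high, 120 g, lying on the nest's plate between the blue blocks with about 3 mm of play; its top is 36 mm above the bench.
- other_clamp (a joint): Angle of the identical clamp on the black converter's nest, same meaning: it starts open at 1.66 and must stay open.
Mind the look-alikes: they are no part of the job. What is shaped like the part that bears cream_unit_mid but turquoise is not meant.

How it is judged:
On the way:
1. the cream converter's clamp is fully shut on it and holds by itself, let go by the fingers, for 1.5 s (value of joint clamp below 0.05 rad and horizontal distance between cream_unit_mid and nest between 0.058 and 0.082 m and distance of cream_unit_mid from where it was at the start of the episode below 0.012 m and contact force between the fingers and nest below 0.5 N), for 1.5 s.
At the end, for the whole second after the job is handed in: the cream converter's clamp is back open (joint above 1.55 rad) and at rest, the cream converter lies within 12 mm of where it started, in its nest, and the other clamp is open (above 1.5 rad) (value of joint clamp above 1.55 rad and velocity of joint clamp between -0.1 and 0.1 rad/s and distance of cream_unit_mid from where it was at the start of the episode below 0.012 m and value of joint other_clamp above 1.5 rad); the robot touches nothing.
It fails at once if the black converter's clamp is swung off its open stop by more than about 20 degrees (value of joint other_clamp below 1.3 rad).
It fails at once if the cream converter is knocked more than 20 mm out of place (distance of cream_unit_mid from where it was at the start of the episode above 0.02 m).
It also fails if it takes over 48 s, if anything falls off the work surface, if the arm or the gripper's body presses on something with over 40 N, if the wrist force passes 120 N, or if a joint passes its speed limit or range.

## Working session

There is one attempt and no reset: what is moved stays moved. The work goes in short steps, Python scripts to look and compute and a tool call to move; the robot and the scene stay as the last step left them, time stands still between calls to the robot, and variables do not carry over. Pictures are saved under pics/ and viewed, at most 10 in all, crops included, and the job is handed in when it is done.

Besides the shell and the picture viewer there is one more tool, called after "Request:" in YAML: its name, and indented under it one key for each argument. move_arm: Moves the arm, as the interface text tells. Scaled input: -1 to 1 covers 1 m each way for a shift and 360 degrees each way for a turn. Its arguments: {"type":"object","properties":{"steps":{"type":"array"},"squeeze":{"type":"number"}},"required":["steps"]}

```bash
mkdir -p pics
python3 - <<'E'
from rig import manip
import cv2,numpy as np,pickle
d={}
for n in("scene","side"):
    d[n]=manip.get_image(n); cv2.imwrite(f"pics/{n}0.png",d[n]["pixels"])
    print(n,[round(d[n][k],1) for k in("fx","fy","cx","cy")],np.round(d[n]["R"],3).tolist(),np.round(d[n]["t"],3))
pickle.dump(d,open("d0.pkl","wb"))
s=manip.get_state();print(s)
E
```

```text
scene [501.0, 501.0, 322.7, 232.8] [[-0.433, 0.901, 0.001], [0.719, 0.346, -0.603], [-0.544, -0.26, -0.798]] [ 0.26  -0.21   1.113]
side [596.2, 596.2, 315.8, 247.4] [[-0.676, -0.736, -0.014], [-0.345, 0.333, -0.878], [0.651, -0.589, -0.479]] [0.24  0.278 0.878]
{'clock': 0.1, 'qpos': array([-1.36799920e+00,  2.76549648e-01,  1.50601186e+00,  2.24676525e-05,
        1.36070820e+00, -1.20975588e-01]), 'qd': array([ 0.00088472, -0.00086723, -0.00469603, -0.00067972,  0.00090933,
       -0.00202013]), 'effort': array([ 7.52318319e-04, -4.17699230e+01, -2.46406388e+01, -7.66466587e-05,
        5.90214288e-03,  1.53812272e-05]), 'position': array([ 0.18285886, -0.54467978,  0.24751387]), 'ee_rot': array([-8.38274327e-04,  9.86925028e-01,  1.61177805e-01, -2.33195381e-05]), 'contact_force': array([ 0.39508263, -0.14330979, -0.06478307]), 'moment': array([-0.002044  ,  0.01526526, -0.02776573]), 'gripper_force': 0.0, 'width': 0.08505987598073125}
```

View pics/scene0.png

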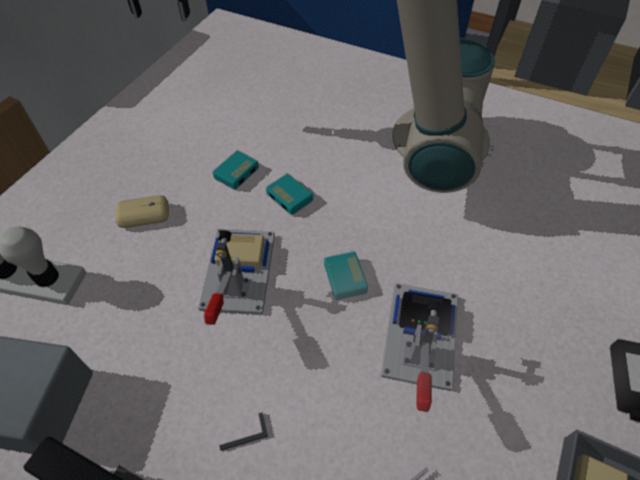

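View pics/side0.png

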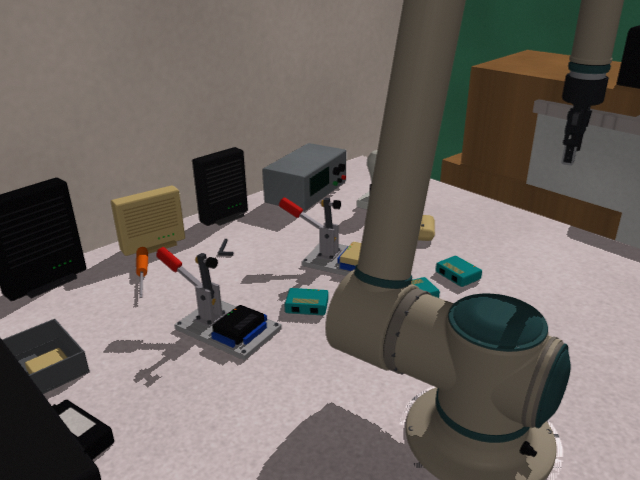

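The scene view shows the cream nest at about (238,272), with its red sleeve at (214,308). The black nest is at (424,335), with its sleeve at (424,391). In the side view the cream sleeve is at (290,208) and the black one at (169,260).

```bash
cat > h.py <<'E'
import numpy as np,cv2
def ray(c,u,v):
    R=np.array(c["R"]);t=np.array(c["t"]);d=R.T@np.array([(u-c["cx"])/c["fx"],(v-c["cy"])/c["fy"],1]);return -R.T@t,d/np.linalg.norm(d)
def onz(c,u,v,z):
    o,d=ray(c,u,v);return o+d*(z-o[2])/d[2]
def tri(c1,p1,c2,p2):
    o,d=ray(c1,*p1);e,f=ray(c2,*p2)
    s,k=np.linalg.lstsq(np.stack([d,-f],1),e-o,rcond=None)[0];return (o+s*d+e+k*f)/2,np.linalg.norm(o+s*d-e-k*f)
def red(c,lo=60):
    b,g,r=[c["pixels"][...,i].astype(int) for i in range(3)]
    m=((r>lo)&(r>2.5*g)&(r>2.5*b)).astype(np.uint8)
    n,l,s,ce=cv2.connectedComponentsWithStats(m);return [(s[i,4],np.round(ce[i],1),s[i,:4]) for i in range(1,n) if s[i,4]>40]
E
python3 - <<'E'
import pickle;from h import *
d=pickle.load(open("d0.pkl","rb"));S,T=d["scene"],d["side"]
a,b=red(S),red(T);print(a);print(b)
fa=lambda l,p:min(l,key=lambda x:np.hypot(*(x[1]-p)))[1]
for n,p,q in(("cream",(214,308),(290,208)),("black",(424,391),(169,260))):print(n,tri(S,fa(a,p),T,fa(b,q)))
P=np.array([onz(S,u,v,.012)[:2] for u,v in((216,231),(274,233),(265,311),(201,306))]);print(P,P.mean(0))
hs=cv2.cvtColor(S["pixels"],cv2.COLOR_BGR2HSV);m=cv2.inRange(hs,(105,120,40),(130,255,255))
for x0,x1 in((190,290),(380,470)):
    v,u=np.nonzero(m[220:330,x0:x1]);Q=np.array([onz(S,x+x0,y+220,.03)[:2] for x,y in zip(u,v)],np.float32);print("blue",len(Q),cv2.minAreaRect(Q))
cr=S["pixels"][215:335,180:300];cv2.imwrite("pics/c1.png",cv2.resize(cr,None,fx=5,fy=5,interpolation=cv2.INTER_CUBIC))
E
```

```text
[(np.int32(319), array([212.4, 308.4]), array([205, 294,  17,  30], dtype=int32)), (np.int32(289), array([423.1, 397.1]), array([417, 379,  14,  32], dtype=int32))]
[(np.int32(248), array([290.1, 206.7]), array([279, 197,  24,  20], dtype=int32)), (np.int32(45), array([141.6, 252.1]), array([137, 247,  11,  13], dtype=int32)), (np.int32(311), array([168.4, 258.4]), array([157, 247,  25,  25], dtype=int32))]
cream (array([ 0.6203435 , -0.16808039,  0.11225847]), np.float64(0.000645033710930346))
black (array([0.6088161 , 0.14865125, 0.10908037]), np.float64(0.003998733002167284))
[[ 0.44082592 -0.29856328]
 [ 0.39769675 -0.19809889]
 [ 0.54775232 -0.13210635]
 [ 0.5863186  -0.23410122]] [ 0.4931484  -0.21571744]
blue 221 ((0.4777073860168457, -0.22229669988155365), (0.06671594828367233, 0.097058966755867), 21.38673210144043)
blue 222 ((0.4444296360015869, 0.10911384969949722), (0.07424319535493851, 0.09524546563625336), 13.797494888305664)
```

View pics/c1.png

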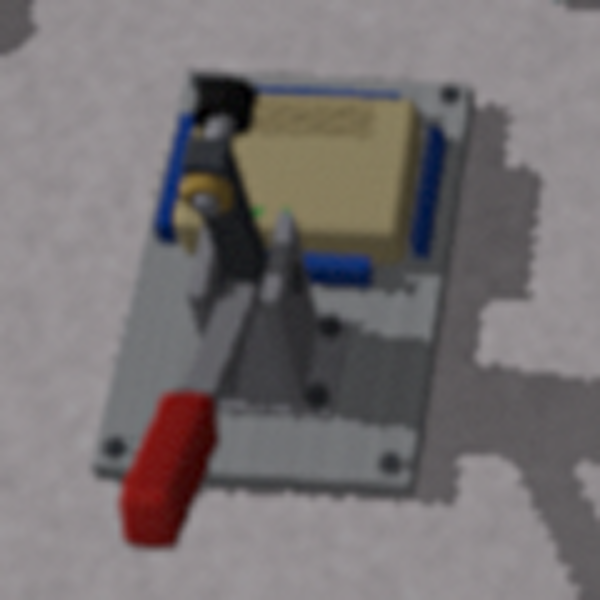

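The crop shows the plate corners at roughly (218,229), (274,233), (262,313) and (199,309) in full-image pixels. The plate yaw is about 0.41 rad and the sleeve is near (0.620, -0.168, 0.11). I'll go above the sleeve, turn 5° and look with the wrist camera.

Request:
move_arm:
  steps: [0,0,0.0139,0.044,0.038,0.01,1,0,0,0.0139,0.08,0.07,0.01,1,0,0,0.0139,0.115,0.1,0.01,1,0,0,0.0139,0.15,0.13,0.01,1,0,0,0.0139,0.187,0.162,0.01,1,0,0,0.0139,0.224,0.194,0.01,1,0,0,0.0139,0.26,0.225,0.01,1,0,0,0.0139,0.3,0.26,0.01,1,0,0,0.0139,0.33,0.285,0.01,1,0,0,0.0139,0.36,0.31,0.01,1]
  squeeze: 20

```text
clock: 1.1
position: [0.5442, -0.2332, 0.2579]
ee_rot: [-0.0, 0.979, 0.205, -0.0]
contact_force: [-0.5, -1.1, -0.8]
width: 0.0855
gripper_force: 0.0
```

Request:
move_arm:
  steps: [0,0,0,0.03,0.025,0,1,0,0,0,0.06,0.05,0,1,0,0,0,0.077,0.067,0,1,0,0,0,0.077,0.067,0,1,0,0,0,0.077,0.067,0,1,0,0,0,0.077,0.067,0,1,0,0,0,0.077,0.067,0,1,0,0,0,0.077,0.067,0,1,0,0,0,0.077,0.067,0,1,0,0,0,0.077,0.067,0,1]

```text
clock: 2.1
position: [0.6197, -0.1686, 0.2585]
ee_rot: [0.0, 0.979, 0.204, 0.0]
contact_force: [0.3, 0.2, 0.1]
width: 0.0857
gripper_force: 0.0
```

Run:
```python
from rig import manip
import pickle;from h import *
s=manip.get_state();print(s["clock"],s["position"],s["ee_rot"],s["contact_force"])
w=manip.get_image("wrist");pickle.dump(w,open("w1.pkl","wb"));cv2.imwrite("pics/w1.png",w["pixels"])
print({k:np.round(w[k],3).tolist() for k in w if k!="pixels"});print(red(w))
```

```text
2.1 [ 0.61971033 -0.16858255  0.25852449] [1.27489934e-04 9.79015982e-01 2.03783415e-01 1.06455504e-04] [0.30463259 0.16196273 0.13371528]
{'fx': 371.648, 'fy': 371.648, 'cx': 321.654, 'cy': 243.434, 'R': [[0.398, -0.918, -0.001], [-0.886, -0.384, 0.259], [-0.238, -0.102, -0.966]], 't': [-0.401, 0.447, 0.518]}
[(np.int32(1039), array([ 10.7, 123.8]), array([ 0, 96, 25, 56], dtype=int32)), (np.int32(1456), array([321.9, 232.8]), array([311, 200,  24,  67], dtype=int32))]
```

View pics/w1.png

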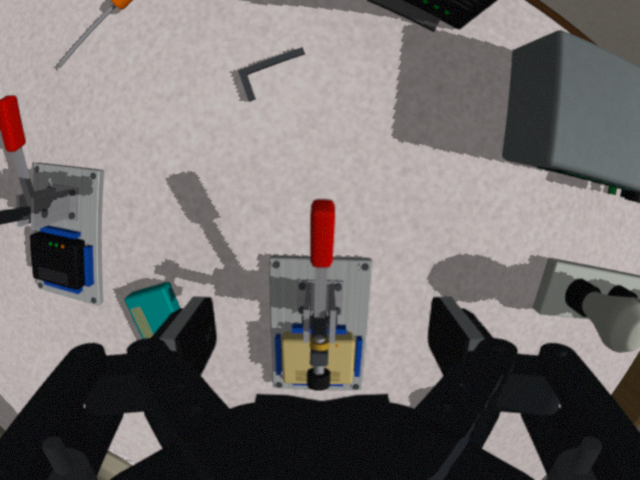

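The wrist view shows the cream nest straight below, with plate columns 270–371 and the sleeve at (322,233), midway between the fingers. Lateral position and yaw therefore look good. Next I check the ray intersection.

Run:
```python
import pickle;from h import *
w=pickle.load(open("w1.pkl","rb"));R=np.array(w["R"]);o=-R.T@w["t"]
def on(u,v,z):
    a=np.array([u-w["cx"],v-w["cy"]])/w["fx"];r=np.hypot(*a);d=R.T@np.array([*(np.sin(r)*a/max(r,1e-9)),np.cos(r)]);return o+d*(z-o[2])/d[2]
print(o);c=on(321.9,232.8,.115);print(c)
e=[on(321.9,200,.125),on(321.9,267,.1)];print(e)
P=np.array([on(*p,.012)[:2] for p in((270,257),(371,259),(366,388),(273,388))]);print(P,P.mean(0),[np.degrees(np.arctan2(*(P[i]-P[j])[::-1])) for i,j in((0,3),(1,2))])
x=np.array([np.cos(.41),np.sin(.41)]);y=np.array([-x[1],x[0]]);h=c[:2]-.0953*x;print(h,[(p-h)@x for p in P],[(p-h)@y for p in P])
```

```text
[ 0.67891712 -0.14363644  0.38379019]
[ 0.62029699 -0.16887389  0.115     ]
[array([ 0.6442145 , -0.15850904,  0.125     ]), array([ 0.59107567, -0.18153648,  0.1       ])]
[[ 0.5521171  -0.13878128]
 [ 0.59246749 -0.23728867]
 [ 0.43983675 -0.30633725]
 [ 0.39390274 -0.20119756]] [ 0.49458102 -0.22090119] [np.float64(21.529458551216283), np.float64(24.341508015900263)]
[ 0.53289538 -0.20686136] [np.float64(0.04476599540942463), np.float64(0.04250621671192443), np.float64(-0.12499802696579644), np.float64(-0.12521540140750378)] [np.float64(0.05477569754330792), np.float64(-0.051651518415169004), np.float64(-0.05413737337423733), np.float64(0.060598146683565994)]
```

Request:
move_arm:
  steps: [0,0,0,0,-0.001,-0.04,1,0,0,0,0,-0.001,-0.08,1,0,0,0,0,-0.001,-0.11,1,0,0,0,0,-0.001,-0.135,1,0,0,0,0,-0.001,-0.15,1,0,0,0,0,-0.001,-0.15,1,0,0,0,0,-0.001,-0.15,-0.2,0,0,0,0,-0.001,-0.15,-0.4,0,0,0,0,-0.001,-0.15,-0.45,0,0,0,0,-0.001,-0.15,-0.45]
  squeeze: 25

```text
clock: 3.15
position: [0.6204, -0.1693, 0.1094]
ee_rot: [0.001, 0.979, 0.204, 0.001]
contact_force: [-0.7, -0.0, 0.1]
width: 0.0277
gripper_force: 0.0
```

Run:
```python
from rig import manip
import cv2,numpy as np
w=manip.get_image("wrist");cv2.imwrite("pics/w2.png",w["pixels"])
s=manip.get_state();print(s["width"],s["position"],s["contact_force"])
H=np.array([.533,-.2065]);x=np.array([np.cos(.407),np.sin(.407)])
g=lambda q:np.r_[H+.105*np.sin(q-.524)*x,.065+.105*np.cos(q-.524)]
for q in np.r_[np.arange(1.66,-.01,-.1),0,-.03]:print(round(q,2),np.round(g(q)-g(1.66),4).tolist())
```

```text
0.023915486715295784 [ 0.62031455 -0.16925199  0.1091937 ] [-0.04595947 -0.38146877  0.58012182]
1.66 [0.0, 0.0, 0.0]
1.56 [-0.0045, -0.0019, 0.0093]
1.46 [-0.0098, -0.0042, 0.018]
1.36 [-0.0159, -0.0069, 0.0262]
1.26 [-0.0227, -0.0098, 0.0336]
1.16 [-0.0302, -0.013, 0.0402]
1.06 [-0.0382, -0.0165, 0.046]
0.96 [-0.0467, -0.0201, 0.0509]
0.86 [-0.0557, -0.024, 0.0549]
0.76 [-0.0649, -0.028, 0.0579]
0.66 [-0.0744, -0.0321, 0.0598]
0.56 [-0.084, -0.0362, 0.0607]
0.46 [-0.0936, -0.0404, 0.0606]
0.36 [-0.1032, -0.0445, 0.0594]
0.26 [-0.1126, -0.0485, 0.0571]
0.16 [-0.1218, -0.0525, 0.0539]
0.06 [-0.1306, -0.0563, 0.0497]
0.0 [-0.1357, -0.0585, 0.0467]
-0.03 [-0.1382, -0.0596, 0.0451]
```

View pics/w2.png

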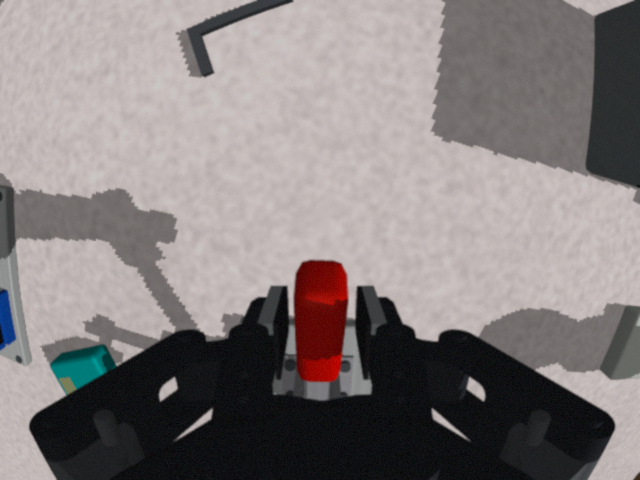

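The sleeve at (321,320) lies centred between the pads, so I'll grip it.

Request:
move_arm:
  steps: [0,0,0,0,0,0,-0.7,0,0,0,0,0,0,-0.7,0,0,0,0,0,0,-0.7,0,0,0,0,0,0,-0.7,0,0,0,-0.0045,-0.0019,0.0093,-0.7,0,0,0,-0.0098,-0.0042,0.018,-0.7,0,0,0,-0.0159,-0.0069,0.0262,-0.7,0,0,0,-0.0227,-0.0098,0.0336,-0.7,0,0,0,-0.0302,-0.013,0.0402,-0.7,0,0,0,-0.0302,-0.013,0.0402,-0.7]
  squeeze: 30

```text
clock: 4.2
position: [0.588, -0.1817, 0.1491]
ee_rot: [-0.001, 0.979, 0.204, -0.001]
contact_force: [1.4, 5.2, -4.1]
width: 0.0177
gripper_force: 30.0
```

Request:
move_arm:
  steps: [0,0,0,-0.008,-0.0035,0.0058,-0.7,0,0,0,-0.0165,-0.0071,0.0107,-0.7,0,0,0,-0.0255,-0.011,0.0147,-0.7,0,0,0,-0.0347,-0.015,0.0177,-0.7,0,0,0,-0.0442,-0.0191,0.0196,-0.7,0,0,0,-0.0538,-0.0232,0.0205,-0.7,0,0,0,-0.0634,-0.0274,0.0204,-0.7,0,0,0,-0.073,-0.0315,0.0192,-0.7,0,0,0,-0.0824,-0.0355,0.0169,-0.7,0,0,0,-0.0916,-0.0395,0.0137,-0.7]

```text
clock: 5.2
position: [0.4951, -0.2193, 0.1629]
ee_rot: [-0.002, 0.979, 0.205, -0.002]
contact_force: [-3.2, 9.5, 2.3]
width: 0.0178
gripper_force: 31.4
```

Request:
move_arm:
  steps: [0,0,0,-0.0088,-0.0038,-0.0042,-0.7,0,0,0,-0.0139,-0.006,-0.0072,-0.7,0,0,0,-0.0139,-0.006,-0.0072,-0.7,0,0,0,-0.0139,-0.006,-0.0072,0.2,0,0,0,-0.0139,-0.006,-0.0072,0.2,0,0,0,-0.0139,-0.006,-0.0072,0.2,0,0,0,-0.0139,-0.006,-0.0072,0.2,0,0,0,-0.0139,-0.006,0.02,0.2,0,0,0,-0.0139,-0.006,0.05,0.2,0,0,0,-0.0139,-0.006,0.07,0.2]

```text
clock: 6.2
position: [0.4849, -0.2284, 0.2343]
ee_rot: [0.001, 0.979, 0.204, 0.001]
contact_force: [0.1, 0.1, -0.6]
width: 0.0514
gripper_force: 0.0
```

Request:
move_arm:
  steps: [0,0,0,0,0,0,0.2,0,0,0,0,0,0,0.2,0,0,0,0,0,0,0.2,0,0,0,0,0,0,0.2,0,0,0,0,0,0,0.2,0,0,0,0,0,0,0.2,0,0,0,0,0,0,0.2,0,0,0,0,0,0,0.2,0,0,0,0,0,0,0.2,0,0,0,0,0,0,0.2]

```text
clock: 7.2
position: [0.4843, -0.2276, 0.2323]
ee_rot: [0.0, 0.979, 0.204, 0.0]
contact_force: [-1.1, -0.8, 0.9]
width: 0.0514
gripper_force: 0.0
```

Run:
```python
from rig import manip
import cv2,numpy as np
a=manip.get_image("side")["pixels"][170:290,230:390];b=manip.get_image("wrist")["pixels"]
cv2.imwrite("pics/s3.png",np.hstack([cv2.resize(a,(400,300)),cv2.resize(b,(400,300))]))
s=manip.get_state();print(s["clock"],s["position"],s["contact_force"],s["width"])
```

```text
7.3 [ 0.48423233 -0.22769377  0.23226462] [-0.05793275 -0.11828053 -0.88013845] 0.05127791257305048
```

View pics/s3.png

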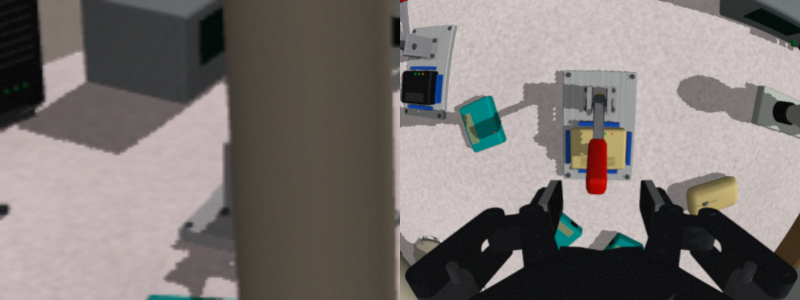

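In the wrist view the arm lies over the converter, the sleeve is at (597,165) in the composite, and the converter is still in its nest. I'll hold longer and check the angle numerically.

Request:
move_arm:
  steps: [0,0,0,0,0,0,0.2,0,0,0,0,0,0,0.2,0,0,0,0,0,0,0.2,0,0,0,0,0,0,0.2,0,0,0,0,0,0,0.2,0,0,0,0,0,0,0.2,0,0,0,0,0,0,0.2,0,0,0,0,0,0,0.2,0,0,0,0,0,0,0.2,0,0,0,0,0,0,0.2]

```text
clock: 8.3
position: [0.4842, -0.2277, 0.2323]
ee_rot: [0.0, 0.979, 0.204, 0.0]
contact_force: [-1.0, -0.4, -0.1]
width: 0.0514
gripper_force: 0.0
```

Run:
```python
from rig import manip
from h import *
w=manip.get_image("wrist");R=np.array(w["R"]);o=-R.T@w["t"];rs=red(w);print(rs)
H=np.array([.533,-.2065]);x=np.array([np.cos(.407),np.sin(.407)])
for q in(-.05,0,.1,.2,.3):
    X=np.r_[H+.105*np.sin(q-.524)*x,.065+.105*np.cos(q-.524)];c=R@X+w["t"];th=np.arctan2(np.hypot(c[0],c[1]),c[2]);k=w["fx"]*th/np.hypot(c[0],c[1]);print(q,w["cx"]+k*c[0],w["cy"]+k*c[1])
s=manip.get_state();print(s["clock"],s["position"],s["contact_force"])
```

```text
[(np.int32(2613), array([314.9, 266.9]), array([298, 222,  33,  89], dtype=int32))]
-0.05 320.69565196106544 265.71256498096375
0 320.6921994770662 259.7673090742565
0.1 320.6917818970285 246.17925119984125
0.2 320.701060344562 230.41482726117053
0.3 320.72106451066065 212.70014618389985
8.35 [ 0.48424313 -0.22765738  0.23222836] [ 0.21485815 -0.54087756 -0.26984987]
```

Shut is confirmed at q≈0. The sleeve sits about 3 mm to +y of centre, so the yaw is nearer 0.39. I'll correct for that and re-grip.

Request:
move_arm:
  steps: [0,0,0,-0.001,0.003,-0.02,0.2,0,0,0,-0.001,0.003,-0.045,0.2,0,0,0,-0.001,0.003,-0.065,0.2,0,0,0,-0.001,0.003,-0.0765,0.2,0,0,0,-0.001,0.003,-0.0765,0.2,0,0,0,-0.001,0.003,-0.0765,-0.7,0,0,0,-0.001,0.003,-0.0765,-0.7,0,0,0,-0.001,0.003,-0.0765,-0.7,0,0,0,-0.001,0.003,-0.0765,-0.7,0,0,0,-0.001,0.003,-0.0765,-0.7]
  squeeze: 30

```text
clock: 9.35
position: [0.4834, -0.2238, 0.1569]
ee_rot: [-0.0, 0.979, 0.204, 0.001]
contact_force: [-2.0, 5.2, 5.7]
width: 0.0177
gripper_force: 30.7
```

Request:
move_arm:
  steps: [0,0,0,0.0051,0.0021,0.003,-0.7,0,0,0,0.014,0.0057,0.0072,-0.7,0,0,0,0.0232,0.0095,0.0104,-0.7,0,0,0,0.0327,0.0133,0.0127,-0.7,0,0,0,0.0424,0.0173,0.0139,-0.7,0,0,0,0.0521,0.0212,0.014,-0.7,0,0,0,0.0619,0.0252,0.0131,-0.7,0,0,0,0.0715,0.0291,0.0112,-0.7,0,0,0,0.0807,0.0329,0.0082,-0.7,0,0,0,0.0898,0.0366,0.0042,-0.7]

```text
clock: 10.35
position: [0.5725, -0.1876, 0.1599]
ee_rot: [-0.0, 0.979, 0.204, -0.001]
contact_force: [-3.7, 1.9, 0.5]
width: 0.0175
gripper_force: 29.2
```

Request:
move_arm:
  steps: [0,0,0,0.0085,0.0035,-0.0049,-0.7,0,0,0,0.0167,0.0068,-0.0107,-0.7,0,0,0,0.0242,0.0098,-0.0173,-0.7,0,0,0,0.031,0.0126,-0.0247,-0.7,0,0,0,0.0372,0.0152,-0.0329,-0.7,0,0,0,0.0425,0.0173,-0.0416,-0.7,0,0,0,0.0459,0.0187,-0.048,-0.7,0,0,0,0.0459,0.0187,-0.048,-0.7,0,0,0,0.0459,0.0187,-0.048,0.2,0,0,0,0.0459,0.0187,-0.048,0.4]

```text
clock: 11.35
position: [0.6199, -0.1703, 0.1117]
ee_rot: [0.001, 0.979, 0.205, 0.001]
contact_force: [0.1, -0.4, -0.0]
width: 0.046
gripper_force: 0.0
```

Request:
move_arm:
  steps: [0,0,0,0,0,0,0.5,0,0,0,0,0,0,0.5,0,0,0,0,0,0,0.5,0,0,0,0,0,0.02,0.5,0,0,0,0,0,0.05,0.5,0,0,0,0,0,0.09,0.5,0,0,0,0,0,0.13,0.5,0,0,0,0,0,0.15,0.5,0,0,0,0,0,0.15,0.5,0,0,0,0,0,0.15,0.5]

```text
clock: 12.35
position: [0.6187, -0.1694, 0.2618]
ee_rot: [0.0, 0.979, 0.204, 0.0]
contact_force: [-0.2, -0.7, -0.3]
width: 0.0637
gripper_force: 0.0
```

Request:
move_arm:
  steps: [0,0,0,0,0,0,0.5,0,0,0,0,0,0,0.5,0,0,0,0,0,0,0.5,0,0,0,0,0,0,0.5,0,0,0,0,0,0,0.5,0,0,0,0,0,0,0.5,0,0,0,0,0,0,0.5,0,0,0,0,0,0,0.5,0,0,0,0,0,0,0.5,0,0,0,0,0,0,0.5]

```text
clock: 13.35
position: [0.6189, -0.1693, 0.262]
ee_rot: [0.0, 0.979, 0.204, 0.0]
contact_force: [-0.1, -0.6, -0.0]
width: 0.064
gripper_force: 0.0
```

Run:
```python
from rig import manip
from h import *
a=manip.get_image("side");b=manip.get_image("wrist")
print(red(a),red(b))
cv2.imwrite("pics/s4.png",np.hstack([cv2.resize(a["pixels"],(400,300)),cv2.resize(b["pixels"],(400,300))]))
s=manip.get_state();print(s["clock"],s["position"],s["contact_force"],s["width"])
```

```text
[(np.int32(245), array([290.2, 206.8]), array([279, 197,  24,  20], dtype=int32)), (np.int32(310), array([168.3, 258.4]), array([157, 247,  25,  25], dtype=int32))] [(np.int32(1074), array([ 12.3, 122.1]), array([ 0, 95, 27, 55], dtype=int32)), (np.int32(1413), array([321.5, 230.4]), array([310, 198,  24,  67], dtype=int32))]
13.45 [ 0.61891769 -0.16933683  0.26194339] [-0.81930953 -1.19034778 -0.45259501] 0.06400157901473945
```

View pics/s4.png

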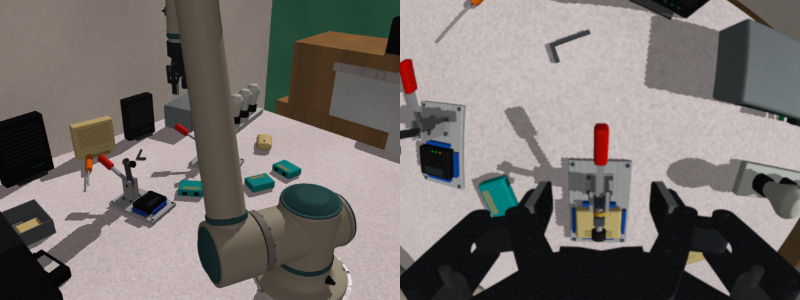

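The cream sleeve is back at side pixel (290.2, 206.8), against (290.1, 206.7) at the start, so the clamp is fully open. The converter is in its nest, the black clamp hasn't moved and the gripper is clear, so I'm handing in.

```bash
python3 -c "
from rig import manip
print(manip.sign_off())"
```

```text
the job is handed in; nothing more can be done
None
```

I swung the cream converter's clamp shut, let it hold by itself for over 2 s, then swung it fully open and handed the job in at about 13.5 s; the converter stayed in its nest and the black clamp stayed open (no verdict came back).

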